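Turn the green circuit board over in its inspection cradle

ROBOT

A 7-joint arm with a two-finger parallel gripper is mounted at the origin on the work surface. World frame = base frame: x ahead of the robot, y to its left, z up, the work surface at z = 0. Lengths are in m, angles in rad, forces in N, time in s.
With the tool pointing down it reaches from about 0.4 to 0.85 m from the base axis. Payload 10.4 kg.
Tool frame: the origin (TCP) lies at the centre of the arm's flange, where the gripper is bolted on; the fingertips stand 182 mm ahead of it and the grasp point (between the pads) lies 164 mm ahead of it (r.hold_point_z is the distance from the TCP to the grasp point, in m); z points along the fingers, y is the direction in which the jaws open and shut (so a half turn about z gives the same grasp; the last joint's range is limited). The gripper opens to 87 mm and grips with 3 to 60 N. Pads are 19 mm wide; open, the fingers measure 117 mm over their backs; the gripper's body (75 mm by 190 mm) begins 51 mm behind the grasp point.
Start: joints at [-1.365, 0.332, -0.065, 1.46, 0.022, 1.35, -0.088], TCP at [0.142, 0.609, 0.405] pointing down, gripper open.
Joint ranges: [-2.6, 2.6], [-0.5, 2.12], [-1.47, 1.34], [0.16, 2.42], [-1.27, 4.41], [0.06, 2.06], [-2.6, 2.6]. Speed limits (rad/s): [2.22, 2.22, 2.79, 2.79, 3.14, 3.14, 3.14].

INTERFACE

Orientations are given as a unit quaternion [x, y, z, w].
In Python, from bench import r, cams, job gives the robot as it stands.
- The arm moves only by the tool carry_out, never from a script. Its argument "rows" is a list of rows, each an object with "jaw": the finger opening in m, from 0 to 0.087; "delta_pos": the shift along the tool's x, y, z in m, a list of three; "yaw": the turn about the tool's z in degrees. A call has 1 to 10 rows; each row shifts and turns the commanded pose from where the row before left it, along the tool's axes as they then stand; what a row does not reach is not made up. A row lasts 1/10 s, in which the tool goes at most 50 mm and 8.59 degrees, less where a joint would pass 70% of its speed; a pose out of reach is approached as far as the arm can. A call is refused whole if a number of a shift passes 0.05 or a number of a turn 8.59, either way. A call with a gripper value outside its range is refused whole. The fingers move at their own pace and stop on an object; "grip_force" is the grip in N (left out, the last holds). Time passes only in rows, so rows that do not move let the fingers close. It gives the time, the measured TCP pose, the force and the opening at its end, in the units of the state.
- r.read_state(): the state, without advancing time (a new reading comes with each control period).
- cams.camera(name): name is "scene" or "top" or "wrist"; returns a dict with "img" (400x640x3 uint8, blue, green, red), "mtx" (3x3 intrinsics, pixels), "k1" (the pictures are not rectified: a ray, as slopes to the right and down, at radius r is drawn at 1 + k1 r^2 times it, then the intrinsics apply), "R" (3x3) and "t" (3): a world point X has camera coordinates R X + t. Camera axes: x right, y down, z forward; pixel columns grow to the right and rows downward; lengths in m; the calibration is good to about 2 mm. A picture is of the moment at which its call begins. There is no depth.
- job.close_job(): hands the job in, once; it reports no verdict.
Trained networks look in the newest picture that a camera, given by its name, has taken for a name from the list of things; names that differ only in an ending like _2 or _b are one class to them, and where a whole thing is asked for, a point or a joint stands for the part that bears it (a point fixed in the world has none). Each returns a list of dicts, best first, with "confidence" (0 to 1); they miss things now and then, are a little off and sometimes report something else, mostly with a low value. They report only what shows in the picture. A call takes as long as a camera call. They do not tell look-alikes from the thing itself.
- cams.boxes_of(camera, query): "rect" ([centre column, centre row, width, height] as shares, 0 to 1, of the picture: columns of its width, rows of its height, round what is visible of it).
- cams.outline_of(camera, query): "pixels" (400x640 bool, what is visible of it) and "rect" ([centre column, centre row, width, height] as shares, 0 to 1, of the picture: columns of its width, rows of its height, round what is visible of it).
The state is a dict: "time": time; "joint_positions": joint angles; "joint_vel": joint speeds; "joint_torque": joint torques, N m; "ee_pos": TCP position; "eef_rot": TCP orientation; "ft_force": force on the tool from outside, world axes, zero at the start; "torque": the same for the moment, N m; "width": finger opening in m.
Only numpy, scipy, OpenCV 4.12 (cv2) and the standard library are available. Lean on these libraries where they do the work, as an engineer would, in place of code of your own. Each camera call takes 0.05 s, during which the arm holds its last target.

TASK

The component side of the green circuit board has been inspected; now its solder side is due. Turn the green board over in its own V-shaped cradle, like the page of a book, so that it leans on the opposite padded wing with its solder side up, its lower edge down in the valley, about centred along the cradle. Lay it down gently rather than letting it slap over, let go of it, and leave the blue board, which is already turned, as it is.

Things in the scene. Friction and masses are not known exactly. Their poses are not given: they have to be found in the camera images.
- green_board: Loose green circuit board in a light grey frame, 120 (x) by 120 (y) by 10 mm (z), 0.15 kg; origin: its centre. z points out of the component side (chips, connectors); the other is the solder side (tin dots). The edges at +y and -y are 20 mm wide rails, full thickness, to grip by; recessed between. Starts leaning 45 degrees on the cradle's +y wing, component side up, y up the slope.
- cradle: Fixed aluminium V-cradle of the green board. Origin: centre of its 150 x 160 x 6 mm base plate, on the table; z up. Two black-padded wings rise at 45 degrees to +y and -y from the valley line, which runs level along x. Each wing: 140 mm along x, 70 mm up the slope, 6 mm thick, on 12 mm wide legs at x +/-50, y +/-45 mm. A board's upper 50 mm stick out free beyond its wing. No end stops.
- valley (a point): Middle of the cradle's valley line, where the two pad surfaces meet at 90 degrees, 45 mm above the table; axes as the cradle's. A flush board has its face on one pad and its 10 mm lower edge on the other; its centre is 39 mm to the side (+y at the start, within 8 mm along x; -y when turned) and 46 mm above this point.
- blue_board: Bystander, not to be moved: a blue board of the same kind and size, origin at its centre, in a second cradle of the same kind 0.34 m or more to one side of the first, already leaning solder side up. Small tools lie near the cradles, none over 35 mm high.
Things that resemble listed ones, but are neither listed nor needed, are in the scene too. What is shaped like the green_board but brown or red is not meant.

How it is judged:
By the outcome, as a careful person would: the job done as asked, in the order asked, and still so for the second after the job is handed in, with the robot touching nothing.
It also fails if it takes over 40 s, if anything falls off the work surface, if the arm or the gripper's body presses on something with over 40 N, if the wrist force passes 120 N, or if a joint passes its speed limit or range.

## Working session

There is one attempt and no reset: what is moved stays moved. The work goes in short steps, Python scripts to look and compute and a tool call to move; the robot and the scene stay as the last step left them, time stands still between calls to the robot, and variables do not carry over. Pictures are saved under pics/ and viewed, and the job is handed in when it is done.

Besides the shell and the picture viewer there is one more tool, called after "Emit:" in YAML: its name, and indented under it one key for each argument. carry_out: Moves the arm, as the interface text tells. Its arguments: {"type":"object","properties":{"rows":{"type":"array"},"grip_force":{"type":"number"}},"required":["rows"]}

```bash
ls; mkdir -p pics; cat > h.py <<'E'
import numpy as np, cv2
from bench import r, cams, job
def snap(n,f):
    c=cams.camera(n); cv2.imwrite(f'pics/{f}.png',c['img']); return c
def ray(c,u,v):
    K=c['mtx']; k=c['k1']; p=np.array([(u-K[0,2])/K[0,0],(v-K[1,2])/K[1,1]]); q=p.copy()
    for _ in range(30): q=p/(1+k*(q@q))
    R=np.array(c['R']); return -R.T@np.array(c['t']), R.T@np.array([q[0],q[1],1.])
def onz(c,u,v,z):
    o,d=ray(c,u,v); return o+d*(z-o[2])/d[2]
def proj(c,X):
    p=np.array(c['R'])@np.array(X)+np.array(c['t']); s=p[:2]/p[2]; s=s*(1+c['k1']*(s@s)); K=c['mtx']; return np.array([K[0,0]*s[0]+K[0,2],K[1,1]*s[1]+K[1,2]])
E
python3 - <<'E'
from h import *
import pickle
s=r.read_state(); print({k:np.round(v,4) for k,v in s.items()})
C={}
for n in ("scene","top","wrist"):
    c=snap(n,n+"0"); C[n]=c
    print(n,np.round(-np.array(c['R']).T@np.array(c['t']),3),np.round(c['mtx'],1).tolist(),c['k1'])
    for q in ("green_board","cradle","blue_board"):
        print(q,[(round(b['confidence'],2),np.round(np.array(b['rect'])*[640,400,640,400]).tolist()) for b in cams.boxes_of(n,q)])
pickle.dump(C,open('c0.pkl','wb'))
E
```

```text
pics
{'time': np.float64(0.0), 'joint_positions': array([-1.3646,  0.3329, -0.0647,  1.4609,  0.0216,  1.3499, -0.0885]), 'joint_vel': array([0.0003, 0.0018, 0.0008, 0.0008, 0.0005, 0.    , 0.0004]), 'joint_torque': array([-1.00000e-04, -6.23273e+01,  2.42000e-02, -3.89884e+01,
       -6.15000e-02,  4.02000e-02,  2.00000e-04]), 'ee_pos': array([0.1417, 0.6086, 0.404 ]), 'eef_rot': array([ 1.141e-01,  9.935e-01, -7.000e-04, -1.000e-04]), 'ft_force': array([-0.7156,  0.622 , -0.1766]), 'torque': array([-0.0178, -0.0052,  0.026 ]), 'width': np.float64(0.0873)}
scene [1.049 0.418 0.922] [[424.9, 0.0, 316.6], [0.0, 424.9, 204.4], [0.0, 0.0, 1.0]] -0.06332631636356047
green_board [(0.93, [459.0, 256.0, 56.0, 51.0]), (0.73, [405.0, 191.0, 50.0, 50.0]), (0.68, [343.0, 278.0, 69.0, 63.0]), (0.59, [381.0, 201.0, 63.0, 79.0])]
cradle [(0.79, [380.0, 199.0, 65.0, 74.0])]
blue_board []
top [0.343 0.115 1.148] [[494.8, 0.0, 321.3], [0.0, 494.8, 205.1], [0.0, 0.0, 1.0]] -0.01514575179603107
green_board [(0.79, [264.0, 182.0, 57.0, 53.0]), (0.71, [255.0, 277.0, 66.0, 68.0]), (0.66, [289.0, 272.0, 71.0, 87.0]), (0.63, [178.0, 272.0, 73.0, 75.0])]
cradle [(0.78, [290.0, 274.0, 68.0, 85.0])]
blue_board [(0.88, [483.0, 258.0, 59.0, 55.0])]
wrist [0.06  0.627 0.384] [[308.4, 0.0, 325.0], [0.0, 308.4, 201.8], [0.0, 0.0, 1.0]] -0.05115322642493583
green_board [(0.74, [266.0, 346.0, 28.0, 15.0])]
cradle []
blue_board []
```

View pics/scene0.png

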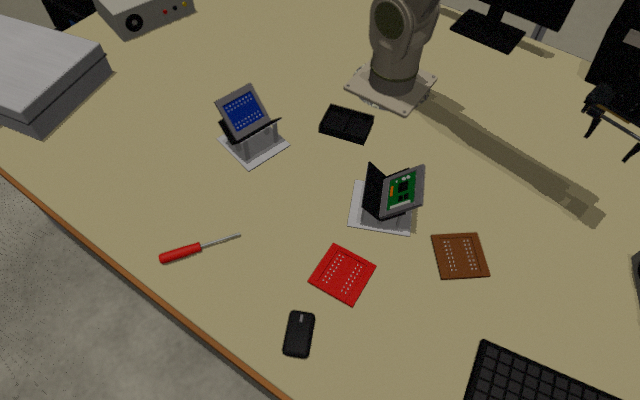

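View pics/top0.png

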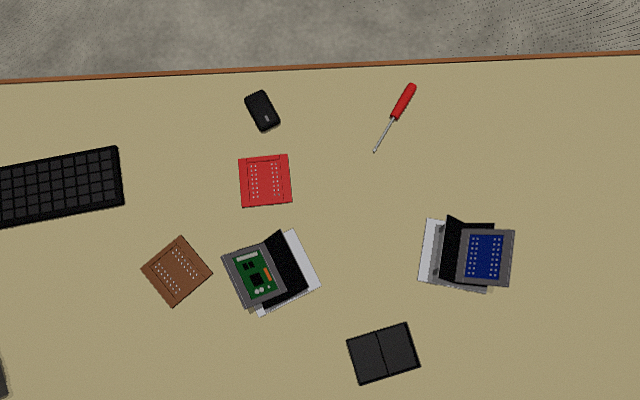

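View pics/wrist0.png

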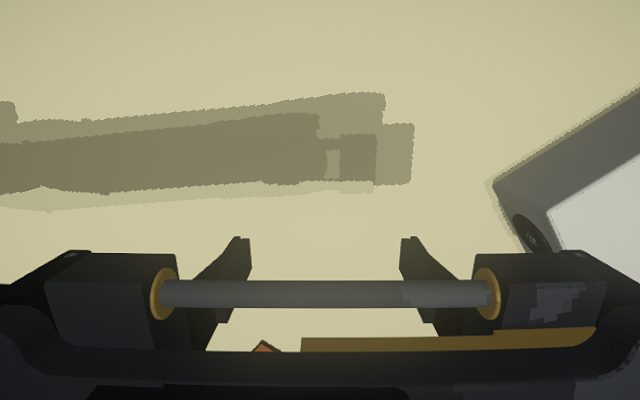

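```bash
python3 - <<'E'
from h import *
import pickle
C=pickle.load(open('c0.pkl','rb'))
print(proj(C['top'],[0,0,0]),proj(C['scene'],[0,0,0]),proj(C['top'],[0.142,.609,.24]))
a=cv2.resize(C['top']['img'][215:330,205:335],None,fx=5,fy=5,interpolation=cv2.INTER_CUBIC)
b=cv2.resize(C['scene']['img'][150:245,335:440],None,fx=6,fy=6,interpolation=cv2.INTER_CUBIC)
cv2.imwrite('pics/topc.png',a);cv2.imwrite('pics/scenec.png',b)
c=C['top']
for n,(u,v) in dict(board=(253,277),red=(265,181),brown=(176,271),blue=(485,257)).items(): print(n,onz(c,u,v,.09 if n in('board','blue') else .01))
E
```

```text
[384.03011403 476.57951569] [390.23715549  83.1307505 ] [ 39.13358968 448.79534618]
board [0.42840633 0.25763151 0.09      ]
red [0.66038631 0.2354577  0.01      ]
brown [0.45697782 0.44456762 0.01      ]
blue [ 0.44638552 -0.23951737  0.09      ]
```

View pics/topc.png

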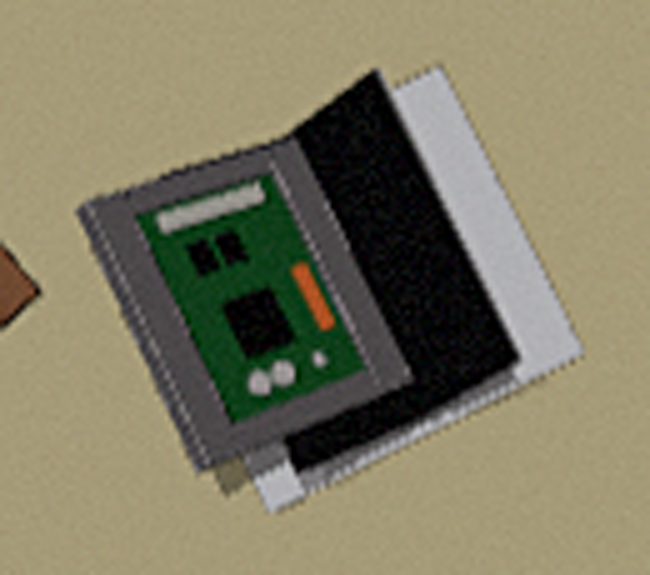

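View pics/scenec.png

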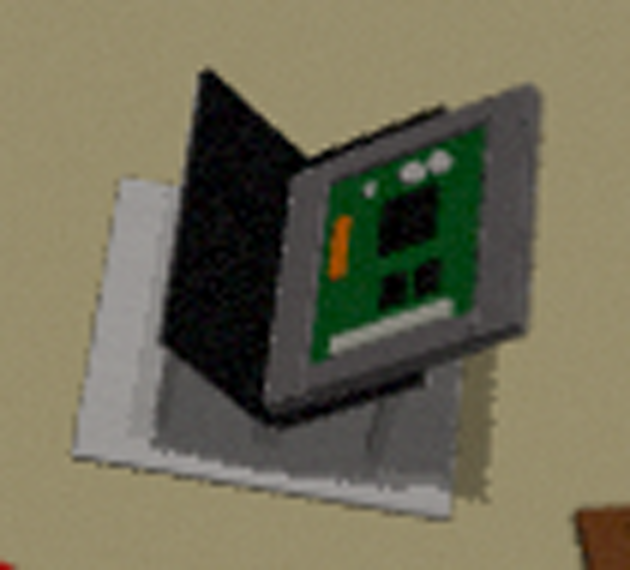

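```bash
cat > fit.py <<'E'
from h import *
import pickle
from scipy.optimize import least_squares
C=pickle.load(open('c0.pkl','rb'))
T=lambda u,v:(u/5+205-.4,v/5+215-.4); S=lambda u,v:(u/6+335-.4,v/6+150-.4)
s=.7071
up=120*s; 
def b(x,lo,top): # board pt: x rel board, lo: along slope mm, top thickness
    return ('b',x,lo*s-top*s,45+lo*s+top*s)
P=[('top',T(440,65),('c',75,-80,6)),('top',T(583,352),('c',-75,-80,6)),
('top',T(378,70),('c',70,-49.5,94.5)),('top',T(518,358),('c',-70,-49.5,94.5)),
('top',T(80,207),b(60,120,0)),('top',T(200,470),b(-60,120,0)),('top',T(292,137),b(60,0,10)),('top',T(412,378),b(-60,0,10)),
('scene',S(120,180),('c',-75,-80,6)),('scene',S(75,458),('c',75,-80,6)),('scene',S(450,518),('c',75,80,6)),
('scene',S(205,70),('c',-70,-49.5,94.5)),('scene',S(163,345),('c',70,-49.5,94.5)),
('scene',S(540,85),b(-60,120,10)),('scene',S(292,172),b(-60,0,10)),('scene',S(265,405),b(60,0,10))]
def W(p,q):
    x=q[1]/1000+(p[3] if q[0]=='b' else 0); y=q[2]/1000; c,sn=np.cos(p[2]),np.sin(p[2])
    return [p[0]+c*x-sn*y,p[1]+sn*x+c*y,q[3]/1000]
f=lambda p:np.concatenate([proj(C[n],W(p,q))-np.array(px) for n,px,q in P])
if __name__=='__main__':
    o=least_squares(f,[.42,.22,.4,0],loss='soft_l1'); print(np.round(o.x,4),'yaw deg',np.degrees(o.x[2]))
    print(np.round(o.fun.reshape(-1,2),1).tolist())
    from scipy.spatial.transform import Rotation as R
    q=r.read_state(); M=R.from_quat(q['eef_rot']).as_matrix(); print(np.round(M,4))
    print('tool y angle',np.degrees(np.arctan2(M[1,1],M[0,1])))
E
python3 fit.py
```

```text
[0.4452 0.2174 0.4206 0.0059] yaw deg 24.09734518398039
[[-0.4, -0.4], [0.0, 0.0], [-2.1, -0.1], [-1.1, 0.9], [-1.7, 0.4], [-1.1, 0.8], [0.5, -0.2], [0.1, 0.2], [-0.6, -0.6], [-1.2, -0.4], [-0.3, 0.3], [-0.1, -0.0], [-0.0, -0.6], [-2.2, -0.6], [-0.9, 0.7], [-1.3, 0.5]]
[[-9.740e-01  2.268e-01 -0.000e+00]
 [ 2.268e-01  9.740e-01  1.000e-04]
 [ 1.000e-04  1.000e-04 -1.000e+00]]
tool y angle 76.89381237240401
```

Emit:
carry_out:
  rows:
    - {"jaw": 0.06, "delta_pos": [-0.035, -0.026, 0], "yaw": 0}
    - {"jaw": 0.06, "delta_pos": [-0.035, -0.026, 0], "yaw": 0}
    - {"jaw": 0.06, "delta_pos": [-0.035, -0.026, 0], "yaw": 0}
    - {"jaw": 0.06, "delta_pos": [-0.035, -0.026, 0], "yaw": 0}
    - {"jaw": 0.06, "delta_pos": [-0.035, -0.026, 0], "yaw": 0}
    - {"jaw": 0.06, "delta_pos": [-0.035, -0.026, 0], "yaw": 0}
    - {"jaw": 0.06, "delta_pos": [-0.035, -0.026, 0], "yaw": 0}
    - {"jaw": 0.06, "delta_pos": [-0.035, -0.026, 0], "yaw": 0}
    - {"jaw": 0.06, "delta_pos": [-0.035, -0.026, 0], "yaw": 0}
    - {"jaw": 0.06, "delta_pos": [-0.034, -0.022, 0], "yaw": 0}
  grip_force: 5

```text
time: 1.6
ee_pos: [0.4246, 0.2783, 0.4051]
eef_rot: [0.114, 0.993, 0.0, 0.0]
ft_force: [1.1, 1.0, -0.1]
width: 0.0602
```

Emit:
carry_out:
  rows:
    - {"jaw": 0.06, "delta_pos": [0, 0, 0], "yaw": -7.4}
    - {"jaw": 0.06, "delta_pos": [0, 0, 0], "yaw": -7.4}
    - {"jaw": 0.06, "delta_pos": [0, 0, 0], "yaw": -7.4}
    - {"jaw": 0.06, "delta_pos": [0, 0, 0], "yaw": -7.4}
    - {"jaw": 0.06, "delta_pos": [0, 0, 0], "yaw": -7.6}
    - {"jaw": 0.06, "delta_pos": [0, 0, 0], "yaw": 0}
    - {"jaw": 0.06, "delta_pos": [0, 0, 0], "yaw": 0}

```text
time: 2.3
ee_pos: [0.4236, 0.2802, 0.4048]
eef_rot: [-0.207, 0.978, 0.0, 0.0]
ft_force: [0.4, -0.4, 0.6]
width: 0.0597
```

```bash
cat >> h.py <<'E'
from scipy.spatial.transform import Rotation as Rot
VAL=np.array([.4452,.2174]); YAW=.4206
def st():
    s=r.read_state(); M=Rot.from_quat(s['eef_rot']).as_matrix(); d=s['ee_pos'][:2]-VAL
    c,sn=np.cos(YAW),np.sin(YAW)
    tip=s['ee_pos']+M[:,2]*.182
    print('t %.2f'%s['time'],'cradle xy mm',np.round([1000*(c*d[0]+sn*d[1]),1000*(-sn*d[0]+c*d[1])],1),'tip z above valley %.1f'%(1000*(tip[2]-.045)),'tool y deg - cradle y %.2f'%(np.degrees(np.arctan2(M[1,1],M[0,1]))-90-np.degrees(YAW)),'tilt',np.round(M[:2,2],4),'F',np.round(s['ft_force'],1),'w %.1f'%(1000*s['width']),'q',np.round(s['joint_positions'],2).tolist())
    return s
E
python3 - <<'E'
from h import *
st()
for n in("scene","wrist","top"): snap(n,n+"1")
E
```

```text
t 2.30 cradle xy mm [ 5.9 66.2] tip z above valley 177.8 tool y deg - cradle y -0.23 tilt [0.0001 0.0003] F [ 0.4 -0.4  0.6] w 59.7 q [-0.88, 0.07, 0.21, 1.78, -0.01, 1.3, 1.33]
```

View pics/wrist1.png

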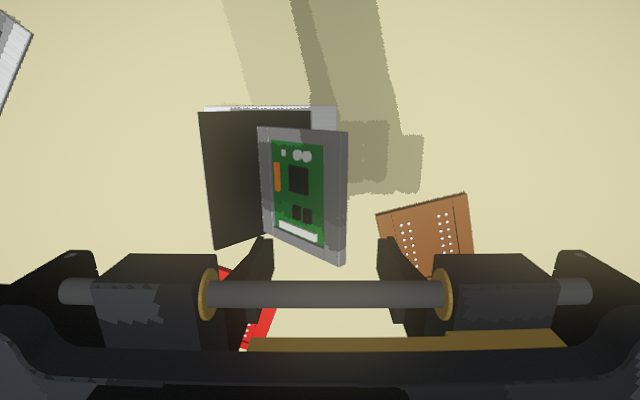

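View pics/scene1.png

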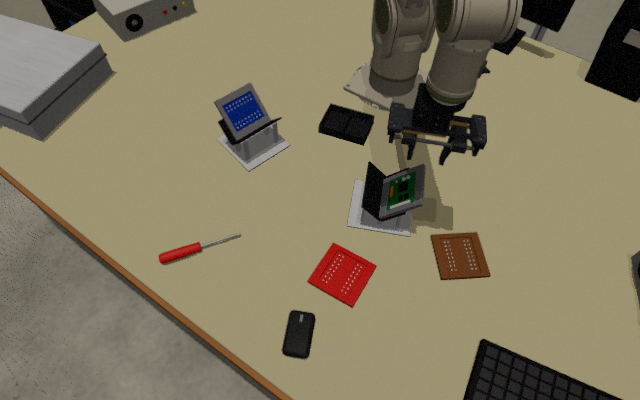

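View pics/top1.png

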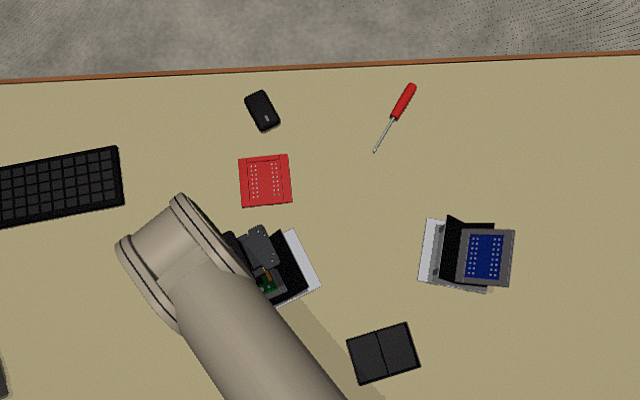

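```bash
cat > fit2.py <<'E'
import fit
from fit import *
if __name__=='__main__':
    c=cams.camera('wrist'); im=c['img']; cv2.imwrite('pics/wrist1b.png',im)
    p=[.4452,.2174,.4206,.0059]
    pts={'bu+':b(60,120,10),'bu-':b(-60,120,10),'bl+':b(60,0,10),'bl-':b(-60,0,10),'bo+':b(60,120,0),'bo-':b(-60,120,0),'w+':('c',70,-49.5,94.5),'w-':('c',-70,-49.5,94.5),'p--':('c',-75,-80,6),'p-+':('c',-75,80,6)}
    big=cv2.resize(im[90:280,180:380],None,fx=4,fy=3.15*4/3.15,interpolation=cv2.INTER_CUBIC)
    for k,q in pts.items():
        uv=proj(c,W(p,q)); print(k,np.round(uv,1)); 
        x,y=((uv-[180,90]+.5)*4).astype(int); cv2.drawMarker(big,(int(x),int(y)),(0,0,255),0,14,1)
    cv2.imwrite('pics/wristo.png',cv2.resize(big,None,fx=.75,fy=.75))
E
python3 fit2.py
```

```text
bu+ [337.3 271.4]
bu- [338.7 136.8]
bl+ [262.1 234.4]
bl- [255.  129.6]
bo+ [344.7 267.5]
bo- [347. 136.]
w+ [214.4 254.1]
w- [198.  115.9]
p-- [201.5 109.6]
p-+ [336.  108.4]
```

View pics/wristo.png

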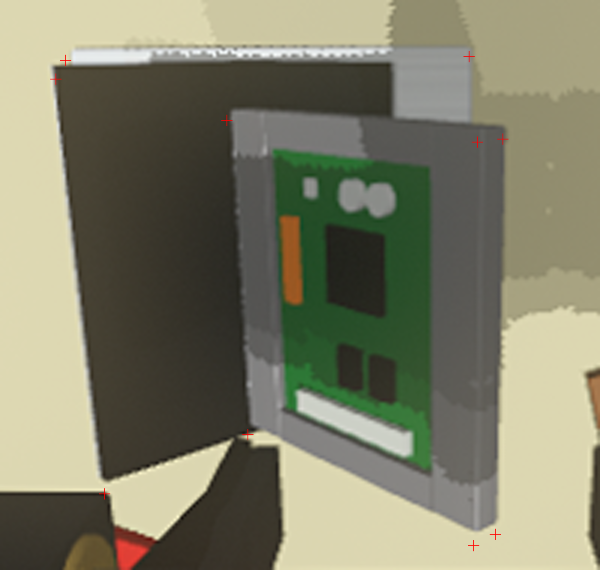

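Emit:
carry_out:
  rows:
    - {"jaw": 0.06, "delta_pos": [0.002, 0, 0.018], "yaw": 0}
    - {"jaw": 0.06, "delta_pos": [0, 0, 0.018], "yaw": 0}
    - {"jaw": 0.06, "delta_pos": [0, 0, 0.018], "yaw": 0}
    - {"jaw": 0.06, "delta_pos": [0, 0, 0.018], "yaw": 0}
    - {"jaw": 0.06, "delta_pos": [0, 0, 0.018], "yaw": 0}
    - {"jaw": 0.06, "delta_pos": [0, 0, 0.017], "yaw": 0}
    - {"jaw": 0.06, "delta_pos": [0, 0, 0], "yaw": 0}
    - {"jaw": 0.06, "delta_pos": [0, 0, 0], "yaw": 0}

```text
time: 3.3
ee_pos: [0.4218, 0.2795, 0.2981]
eef_rot: [-0.208, 0.978, -0.0, -0.0]
ft_force: [0.7, -0.2, 0.2]
width: 0.0599
```

```bash
python3 - <<'E'
from h import *
st()
c=snap("wrist","wrist2"); cv2.imwrite('pics/w2.png',cv2.resize(c['img'][120:400,140:460],None,fx=2,fy=2))
c=snap("scene","scene2"); cv2.imwrite('pics/s2.png',cv2.resize(c['img'][100:250,330:500],None,fx=4,fy=4))
E
```

```text
t 3.30 cradle xy mm [ 4.  66.2] tip z above valley 71.1 tool y deg - cradle y -0.05 tilt [-0.0001 -0.0001] F [ 0.7 -0.2  0.2] w 59.9 q [-0.87, 0.16, 0.21, 1.91, -0.04, 1.07, 1.35]
```

View pics/w2.png

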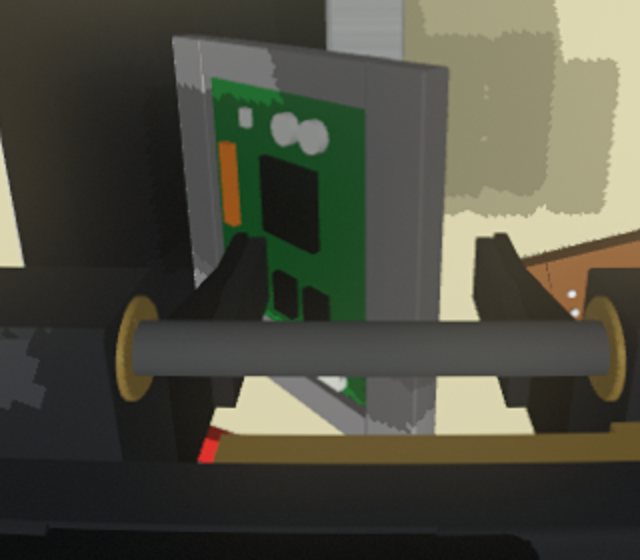

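View pics/s2.png

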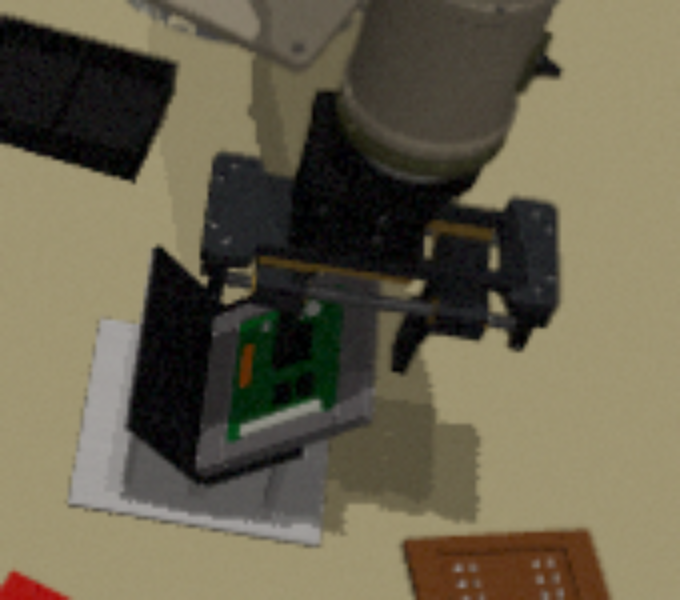

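```bash
cat > plan.py <<'E'
import numpy as np
def pose(th,slack,D=14):
    a=np.radians(abs(th)); s,c=np.sin(a),np.cos(a)
    w=10*c+(10*s+D)*np.tan(a)+slack
    yc=115*s+5*c-w/2; z=125*c-5*s-D
    return (yc if th>=0 else -yc),z,w
if __name__=='__main__':
    prev=None
    for th in np.arange(45,-46,-3):
        sl=4+2*abs(th)/45; p=pose(th,sl) if th!=0 else (0,*pose(0,4)[1:])
        print(th,np.round(p,1), '' if prev is None else ('dy %.1f dz(tool) %.1f'%(p[0]-prev[0],-(p[1]-prev[1])))); prev=p
E
python3 plan.py
```

```text
45 [67.8 70.9 34.1] 
42 [64.7 75.5 31.9] dy -3.1 dz(tool) -4.7
39 [61.3 80.  29.9] dy -3.4 dz(tool) -4.4
36 [57.6 84.2 28.1] dy -3.7 dz(tool) -4.2
33 [53.6 88.1 26.5] dy -4.0 dz(tool) -3.9
30 [49.3 91.8 25. ] dy -4.2 dz(tool) -3.6
27 [44.9 95.1 23.6] dy -4.5 dz(tool) -3.4
24 [40.2 98.2 22.2] dy -4.7 dz(tool) -3.1
21 [ 35.4 100.9  21. ] dy -4.8 dz(tool) -2.7
18 [ 30.4 103.3  19.9] dy -5.0 dz(tool) -2.4
15 [ 25.2 105.4  18.8] dy -5.2 dz(tool) -2.1
12 [ 19.9 107.2  17.7] dy -5.3 dz(tool) -1.8
9 [ 14.6 108.7  16.7] dy -5.4 dz(tool) -1.4
6 [  9.1 109.8  15.8] dy -5.5 dz(tool) -1.1
3 [  3.6 110.6  14.9] dy -5.5 dz(tool) -0.8
0 [  0. 111.  14.] dy -3.6 dz(tool) -0.4
-3 [ -3.6 110.6  14.9] dy -3.6 dz(tool) 0.4
-6 [ -9.1 109.8  15.8] dy -5.5 dz(tool) 0.8
-9 [-14.6 108.7  16.7] dy -5.5 dz(tool) 1.1
-12 [-19.9 107.2  17.7] dy -5.4 dz(tool) 1.4
-15 [-25.2 105.4  18.8] dy -5.3 dz(tool) 1.8
-18 [-30.4 103.3  19.9] dy -5.2 dz(tool) 2.1
-21 [-35.4 100.9  21. ] dy -5.0 dz(tool) 2.4
-24 [-40.2  98.2  22.2] dy -4.8 dz(tool) 2.7
-27 [-44.9  95.1  23.6] dy -4.7 dz(tool) 3.1
-30 [-49.3  91.8  25. ] dy -4.5 dz(tool) 3.4
-33 [-53.6  88.1  26.5] dy -4.2 dz(tool) 3.6
-36 [-57.6  84.2  28.1] dy -4.0 dz(tool) 3.9
-39 [-61.3  80.   29.9] dy -3.7 dz(tool) 4.2
-42 [-64.7  75.5  31.9] dy -3.4 dz(tool) 4.4
-45 [-67.8  70.9  34.1] dy -3.1 dz(tool) 4.7
```

Emit:
carry_out:
  rows:
    - {"jaw": 0.045, "delta_pos": [0, 0.001, 0], "yaw": 0}
    - {"jaw": 0.038, "delta_pos": [0, 0.001, 0], "yaw": 0}
    - {"jaw": 0.035, "delta_pos": [0, 0, 0], "yaw": 0}
    - {"jaw": 0.035, "delta_pos": [0, 0, 0], "yaw": 0}
    - {"jaw": 0.033, "delta_pos": [0, -0.003, -0.0047], "yaw": 0}
    - {"jaw": 0.031, "delta_pos": [0, -0.0034, -0.0044], "yaw": 0}
    - {"jaw": 0.029, "delta_pos": [0, -0.0037, -0.0042], "yaw": 0}
    - {"jaw": 0.027, "delta_pos": [0, -0.004, -0.0039], "yaw": 0}
    - {"jaw": 0.025, "delta_pos": [0, -0.0042, -0.0036], "yaw": 0}
    - {"jaw": 0.025, "delta_pos": [0, 0, 0], "yaw": 0}

```text
time: 4.4
ee_pos: [0.4289, 0.2639, 0.3192]
eef_rot: [-0.208, 0.978, 0.0, 0.0]
ft_force: [-0.4, 1.0, 0.0]
width: 0.0254
```

```bash
python3 - <<'E'
from h import *
st()
c=snap("wrist","wrist3"); cv2.imwrite('pics/w3.png',cv2.resize(c['img'][120:400,140:460],None,fx=2,fy=2))
c=snap("scene","scene3"); cv2.imwrite('pics/s3.png',cv2.resize(c['img'][100:250,330:500],None,fx=4,fy=4))
E
```

```text
t 4.40 cradle xy mm [ 4.1 49.1] tip z above valley 92.2 tool y deg - cradle y -0.07 tilt [0.0009 0.0006] F [-0.4  1.   0. ] w 25.4 q [-0.85, 0.13, 0.22, 1.9, -0.03, 1.12, 1.38]
```

View pics/w3.png

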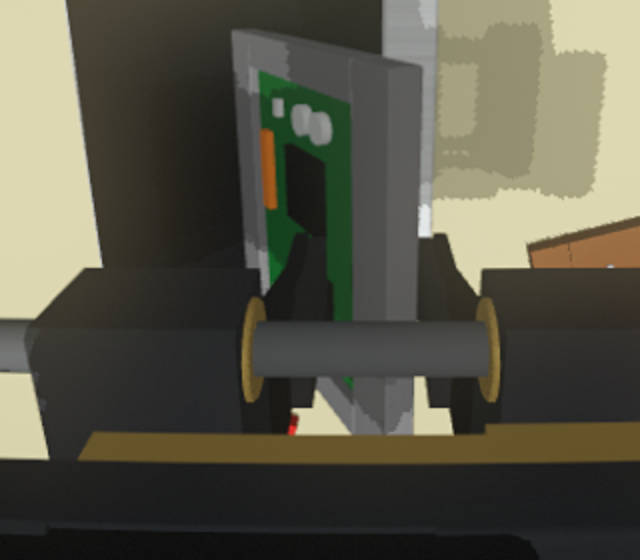

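View pics/s3.png

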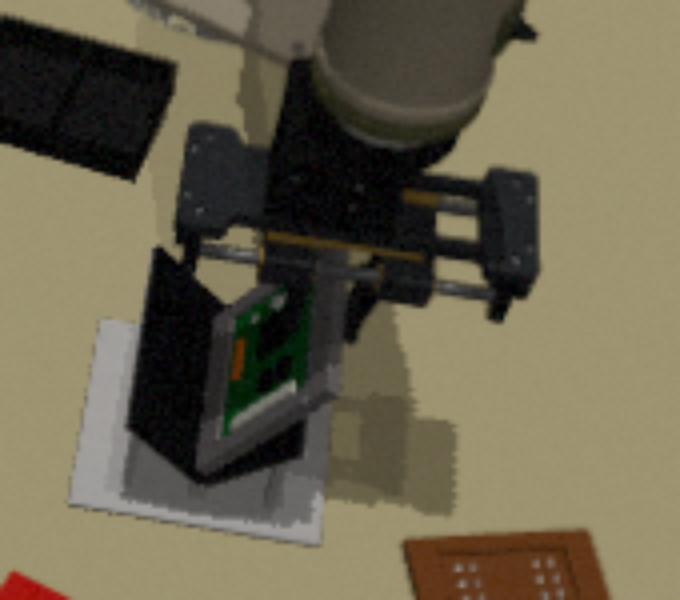

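Emit:
carry_out:
  rows:
    - {"jaw": 0.0236, "delta_pos": [0, -0.0045, -0.0034], "yaw": 0}
    - {"jaw": 0.0222, "delta_pos": [0, -0.0047, -0.0031], "yaw": 0}
    - {"jaw": 0.021, "delta_pos": [0, -0.0048, -0.0027], "yaw": 0}
    - {"jaw": 0.02, "delta_pos": [0, -0.005, -0.0024], "yaw": 0}
    - {"jaw": 0.019, "delta_pos": [0, -0.0052, -0.0021], "yaw": 0}
    - {"jaw": 0.018, "delta_pos": [0, -0.0053, -0.0018], "yaw": 0}
    - {"jaw": 0.017, "delta_pos": [0, -0.0054, -0.0014], "yaw": 0}
    - {"jaw": 0.016, "delta_pos": [0, -0.0055, -0.001], "yaw": 0}
    - {"jaw": 0.015, "delta_pos": [0, -0.004, -0.001], "yaw": 0}
    - {"jaw": 0.015, "delta_pos": [0, 0, 0], "yaw": 0}

```text
time: 5.5
ee_pos: [0.4469, 0.2234, 0.3375]
eef_rot: [-0.208, 0.978, -0.0, 0.0]
ft_force: [-0.5, -0.8, -0.7]
width: 0.016
```

```bash
python3 - <<'E'
from h import *
st()
c=snap("wrist","wrist4"); cv2.imwrite('pics/w4.png',cv2.resize(c['img'][120:400,140:460],None,fx=2,fy=2))
c=snap("scene","scene4"); cv2.imwrite('pics/s4.png',cv2.resize(c['img'][100:250,330:500],None,fx=4,fy=4))
E
```

```text
t 5.50 cradle xy mm [3.9 4.8] tip z above valley 110.5 tool y deg - cradle y -0.06 tilt [0.0002 0.    ] F [-0.5 -0.8 -0.7] w 16.0 q [-0.8, 0.1, 0.26, 1.89, -0.03, 1.16, 1.46]
```

View pics/w4.png

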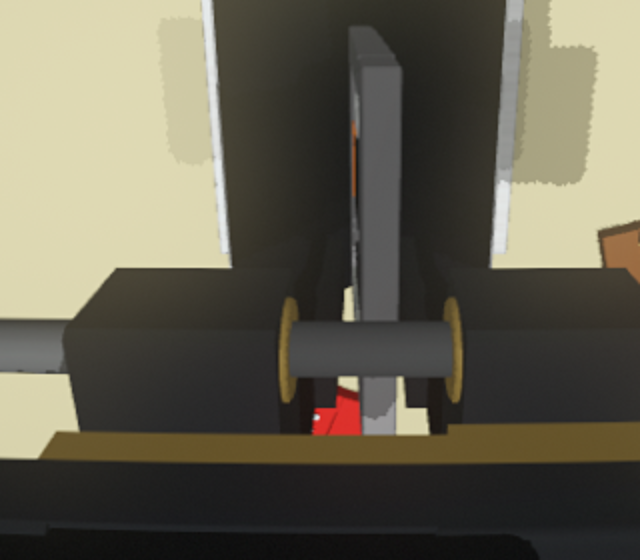

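View pics/s4.png

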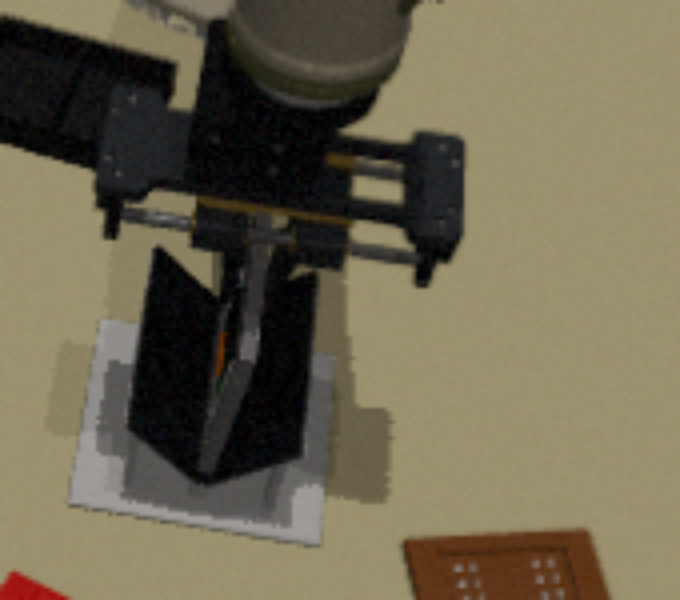

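Emit:
carry_out:
  rows:
    - {"jaw": 0.014, "delta_pos": [0, -0.002, -0.0005], "yaw": 0}
    - {"jaw": 0.012, "delta_pos": [0, -0.002, 0], "yaw": 0}
    - {"jaw": 0.009, "delta_pos": [0, -0.0008, 0], "yaw": 0}
    - {"jaw": 0.007, "delta_pos": [0, 0, 0], "yaw": 0}
    - {"jaw": 0.007, "delta_pos": [0, 0, 0], "yaw": 0}
    - {"jaw": 0.007, "delta_pos": [0, 0, 0], "yaw": 0}

```text
time: 6.2
ee_pos: [0.4485, 0.2197, 0.3379]
eef_rot: [-0.209, 0.978, 0.0, 0.0]
ft_force: [0.3, -0.2, -0.5]
width: 0.0103
```

```bash
python3 - <<'E'
from h import *
st()
c=snap("wrist","wrist5"); cv2.imwrite('pics/w5.png',cv2.resize(c['img'][120:400,140:460],None,fx=2,fy=2))
c=snap("scene","scene5"); cv2.imwrite('pics/s5.png',cv2.resize(c['img'][140:240,345:425],None,fx=6,fy=6,interpolation=2))
# predicted ends of top edge (x=off+-60, z=170) and wing ends
c2=c
def P(x,y,z):
    cs,sn=np.cos(YAW),np.sin(YAW); return proj(c2,[VAL[0]+cs*x-sn*y,VAL[1]+sn*x+cs*y,z])
for n in('scene','wrist'):
    c2=cams.camera(n)
    for nm,a in dict(topp=(.0659,0,.17),topm=(-.0541,0,.17),botp=(.0659,0,.05),wpp=(.07,.0495,.0945),wpm=(.07,-.0495,.0945),wmp=(-.07,.0495,.0945),wmm=(-.07,-.0495,.0945),valp=(.07,0,.045)).items(): print(n,nm,np.round(P(*a),1))
E
```

```text
t 6.20 cradle xy mm [3.9 0.7] tip z above valley 110.9 tool y deg - cradle y -0.00 tilt [0. 0.] F [ 0.3 -0.2 -0.5] w 10.3 q [-0.79, 0.1, 0.26, 1.89, -0.03, 1.16, 1.47]
scene topp [387.8 189.5]
scene topm [392.5 149. ]
scene botp [380.3 218.5]
scene wpp [403.8 213.3]
scene wpm [361.7 206.5]
scene wmp [407.8 167.3]
scene wmm [368.7 161.2]
scene valp [379.8 221. ]
wrist topp [323.  358.4]
wrist topm [322.4 160.9]
wrist botp [323.7 262.8]
wrist wpp [382.5 292.6]
wrist wpm [264.7 292.6]
wrist wmp [393.4 120.4]
wrist wmm [253.  120.5]
wrist valp [323.8 264. ]
```

View pics/w5.png

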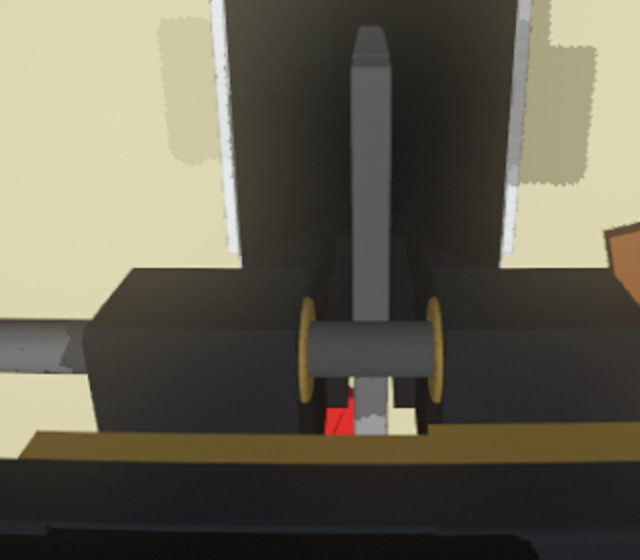

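View pics/s5.png

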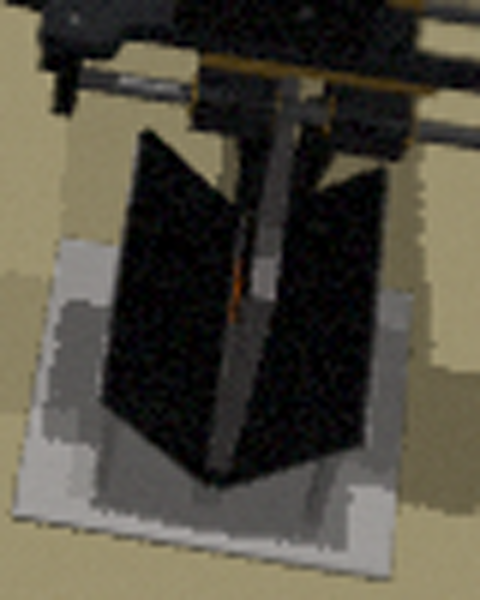

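Emit:
carry_out:
  grip_force: 12
  rows:
    - {"jaw": 0.005, "delta_pos": [0, 0, 0], "yaw": 0}
    - {"jaw": 0.005, "delta_pos": [0, 0, -0.002], "yaw": 0}
    - {"jaw": 0.005, "delta_pos": [0.0025, 0, 0], "yaw": 0}
    - {"jaw": 0.005, "delta_pos": [0.0025, 0, 0], "yaw": 0}
    - {"jaw": 0.005, "delta_pos": [0, 0, 0.001], "yaw": 0}
    - {"jaw": 0.005, "delta_pos": [0, 0, 0.001], "yaw": 0}
    - {"jaw": 0.005, "delta_pos": [0, 0, 0], "yaw": 0}

```text
time: 7.1
ee_pos: [0.4439, 0.2176, 0.3379]
eef_rot: [-0.209, 0.978, 0.0, 0.0]
ft_force: [-0.1, 0.3, -0.9]
width: 0.0097
```

```bash
python3 - <<'E'
from h import *
st()
c=snap("wrist","wrist6"); cv2.imwrite('pics/w6.png',cv2.resize(c['img'][120:400,140:460],None,fx=2,fy=2))
c=snap("scene","scene6"); cv2.imwrite('pics/s6.png',cv2.resize(c['img'][140:240,345:425],None,fx=6,fy=6,interpolation=2))
E
```

```text
t 7.10 cradle xy mm [-1.1  0.7] tip z above valley 110.9 tool y deg - cradle y -0.01 tilt [0.0001 0.0001] F [-0.1  0.3 -0.9] w 9.7 q [-0.8, 0.09, 0.26, 1.9, -0.03, 1.15, 1.47]
```

View pics/w6.png

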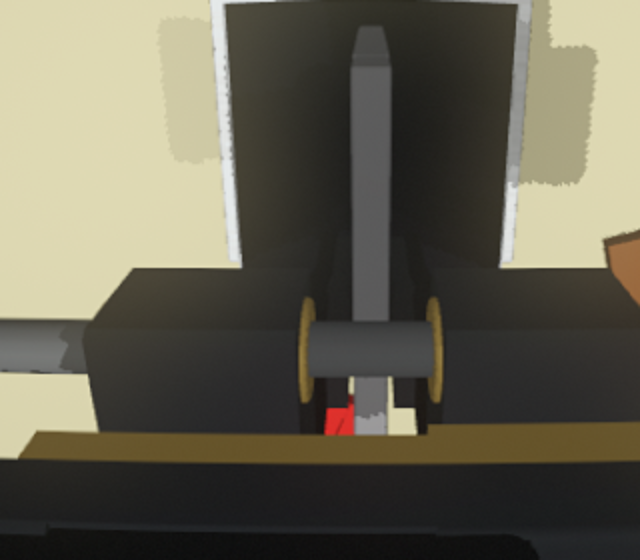

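View pics/s6.png

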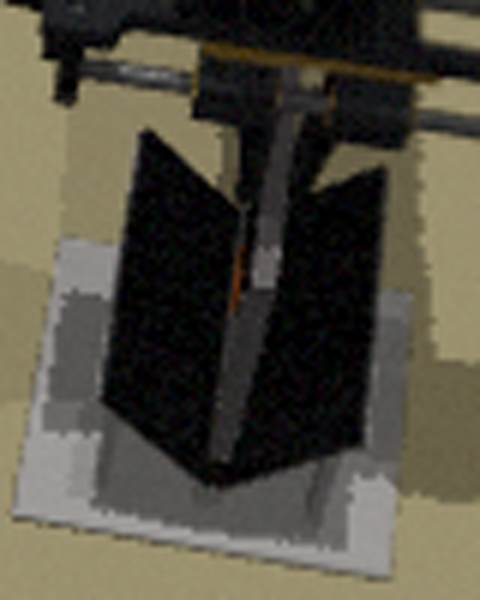

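```bash
python3 - <<'E'
from plan import *
prev=(.7,110.9,10)
for th in np.arange(-2,-47,-2):
    p=pose(th,2.5+2.5*abs(th)/45); print(th,np.round(p,1),'dy %.1f dz %.1f'%(p[0]-prev[0],prev[1]-p[1])); prev=p
E
```

```text
-2 [ -2.5 110.7  13.1] dy -3.2 dz 0.2
-4 [ -6.1 110.3  13.7] dy -3.7 dz 0.4
-6 [ -9.8 109.8  14.4] dy -3.7 dz 0.6
-8 [-13.5 109.1  15. ] dy -3.6 dz 0.7
-10 [-17.1 108.2  15.7] dy -3.6 dz 0.9
-12 [-20.6 107.2  16.4] dy -3.6 dz 1.0
-14 [-24.1 106.1  17.1] dy -3.5 dz 1.2
-16 [-27.6 104.8  17.8] dy -3.5 dz 1.3
-18 [-31.  103.3  18.6] dy -3.4 dz 1.4
-20 [-34.4 101.8  19.3] dy -3.3 dz 1.6
-22 [-37.6 100.   20.2] dy -3.3 dz 1.7
-24 [-40.8  98.2  21. ] dy -3.2 dz 1.9
-26 [-44.   96.2  21.9] dy -3.1 dz 2.0
-28 [-47.   94.   22.8] dy -3.0 dz 2.1
-30 [-49.9  91.8  23.8] dy -2.9 dz 2.3
-32 [-52.8  89.4  24.8] dy -2.8 dz 2.4
-34 [-55.5  86.8  25.9] dy -2.7 dz 2.5
-36 [-58.1  84.2  27. ] dy -2.6 dz 2.6
-38 [-60.6  81.4  28.2] dy -2.5 dz 2.8
-40 [-63.   78.5  29.5] dy -2.4 dz 2.9
-42 [-65.2  75.5  30.9] dy -2.2 dz 3.0
-44 [-67.3  72.4  32.4] dy -2.1 dz 3.1
-46 [-69.2  69.2  33.9] dy -1.9 dz 3.2
```

Emit:
carry_out:
  grip_force: 5
  rows:
    - {"jaw": 0.0115, "delta_pos": [0, 0, 0], "yaw": 0}
    - {"jaw": 0.013, "delta_pos": [0, -0.001, 0], "yaw": 0}
    - {"jaw": 0.013, "delta_pos": [0, -0.0022, 0.0002], "yaw": 0}
    - {"jaw": 0.0135, "delta_pos": [0, -0.0018, 0.0002], "yaw": 0}
    - {"jaw": 0.0138, "delta_pos": [0, -0.0018, 0.0002], "yaw": 0}
    - {"jaw": 0.0145, "delta_pos": [0, -0.0037, 0.0006], "yaw": 0}
    - {"jaw": 0.015, "delta_pos": [0, -0.0036, 0.0007], "yaw": 0}
    - {"jaw": 0.0157, "delta_pos": [0, -0.0036, 0.0009], "yaw": 0}
    - {"jaw": 0.0157, "delta_pos": [0, 0, 0], "yaw": 0}

```text
time: 8.1
ee_pos: [0.4514, 0.2008, 0.335]
eef_rot: [-0.208, 0.978, -0.0, -0.0]
ft_force: [-1.1, -0.3, 0.3]
width: 0.0156
```

```bash
python3 - <<'E'
from h import *
st()
c=snap("wrist","wrist7"); cv2.imwrite('pics/w7.png',cv2.resize(c['img'][120:400,140:460],None,fx=2,fy=2))
c=snap("scene","scene7"); cv2.imwrite('pics/s7.png',cv2.resize(c['img'][140:240,345:425],None,fx=6,fy=6,interpolation=2))
E
```

```text
t 8.10 cradle xy mm [ -1.1 -17.7] tip z above valley 108.0 tool y deg - cradle y -0.06 tilt [-0.0001 -0.0002] F [-1.1 -0.3  0.3] w 15.6 q [-0.77, 0.09, 0.28, 1.9, -0.03, 1.15, 1.5]
```

View pics/w7.png

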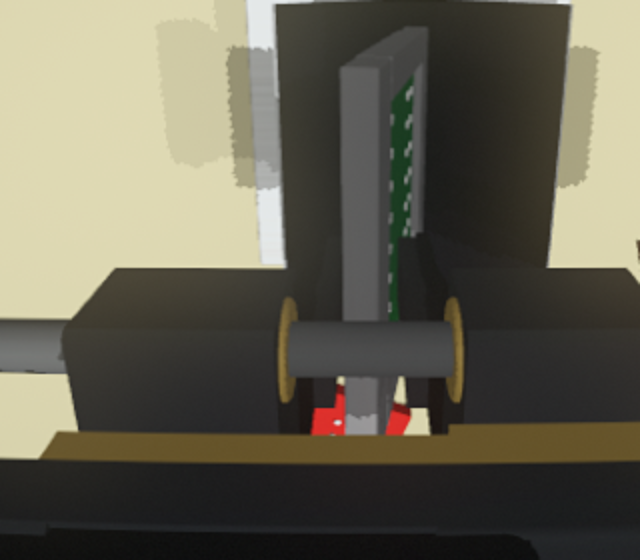

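View pics/s7.png

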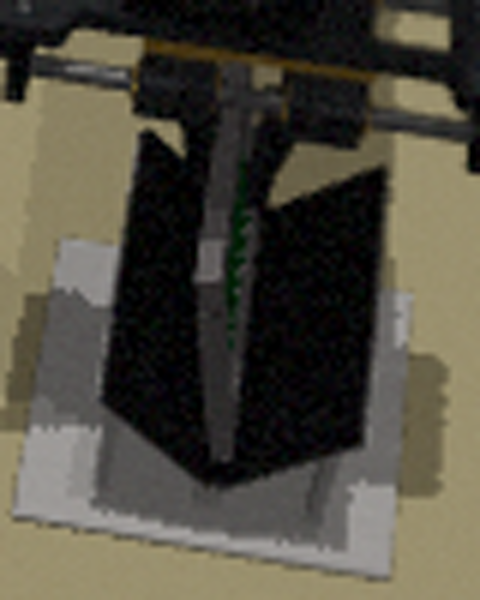

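Emit:
carry_out:
  rows:
    - {"jaw": 0.0164, "delta_pos": [0, -0.0036, 0.001], "yaw": 0}
    - {"jaw": 0.0171, "delta_pos": [0, -0.0035, 0.0012], "yaw": 0}
    - {"jaw": 0.018, "delta_pos": [0, -0.0035, 0.0013], "yaw": 0}
    - {"jaw": 0.0188, "delta_pos": [0, -0.0034, 0.0014], "yaw": 0}
    - {"jaw": 0.0195, "delta_pos": [0, -0.0033, 0.0016], "yaw": 0}
    - {"jaw": 0.0204, "delta_pos": [0, -0.0033, 0.0017], "yaw": 0}
    - {"jaw": 0.0212, "delta_pos": [0, -0.0032, 0.0019], "yaw": 0}
    - {"jaw": 0.022, "delta_pos": [0, -0.0031, 0.002], "yaw": 0}
    - {"jaw": 0.023, "delta_pos": [0, -0.003, 0.0021], "yaw": 0}
    - {"jaw": 0.024, "delta_pos": [0, -0.0029, 0.0023], "yaw": 0}

```text
time: 9.2
ee_pos: [0.4647, 0.1712, 0.3185]
eef_rot: [-0.209, 0.978, 0.0, 0.0]
ft_force: [0.5, -0.7, 0.0]
width: 0.0234
```

```bash
python3 - <<'E'
from h import *
st()
c=snap("wrist","wrist8"); cv2.imwrite('pics/w8.png',cv2.resize(c['img'][120:400,140:460],None,fx=2,fy=2))
c=snap("scene","scene8"); cv2.imwrite('pics/s8.png',cv2.resize(c['img'][140:240,345:425],None,fx=6,fy=6,interpolation=2))
E
```

```text
t 9.20 cradle xy mm [ -1.1 -50.1] tip z above valley 91.5 tool y deg - cradle y -0.01 tilt [0.0001 0.0001] F [ 0.5 -0.7  0. ] w 23.4 q [-0.73, 0.11, 0.31, 1.92, -0.04, 1.11, 1.58]
```

View pics/w8.png

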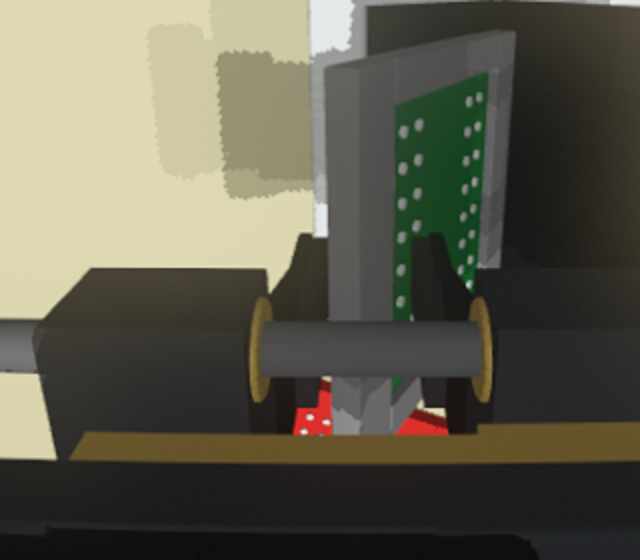

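View pics/s8.png

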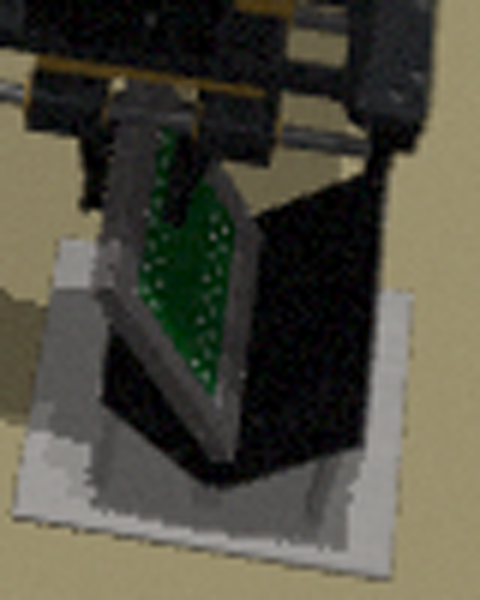

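Emit:
carry_out:
  rows:
    - {"jaw": 0.025, "delta_pos": [0, -0.0028, 0.0024], "yaw": 0}
    - {"jaw": 0.0262, "delta_pos": [0, -0.0027, 0.0025], "yaw": 0}
    - {"jaw": 0.0275, "delta_pos": [0, -0.0026, 0.0026], "yaw": 0}
    - {"jaw": 0.0288, "delta_pos": [0, -0.0025, 0.0028], "yaw": 0}
    - {"jaw": 0.0302, "delta_pos": [0, -0.0024, 0.0029], "yaw": 0}
    - {"jaw": 0.0316, "delta_pos": [0, -0.0022, 0.003], "yaw": 0}
    - {"jaw": 0.0324, "delta_pos": [0, -0.001, 0.0015], "yaw": 0}
    - {"jaw": 0.0332, "delta_pos": [0, -0.001, 0.0015], "yaw": 0}
    - {"jaw": 0.034, "delta_pos": [0, -0.001, 0.0015], "yaw": 0}
    - {"jaw": 0.0345, "delta_pos": [0, -0.001, 0.0015], "yaw": 0}

```text
time: 10.3
ee_pos: [0.4724, 0.154, 0.2964]
eef_rot: [-0.209, 0.978, 0.0, 0.0]
ft_force: [-0.3, -0.1, -0.0]
width: 0.0341
```

Emit:
carry_out:
  rows:
    - {"jaw": 0.0355, "delta_pos": [0, -0.0005, 0], "yaw": 0}
    - {"jaw": 0.0365, "delta_pos": [0, -0.0005, 0], "yaw": 0}
    - {"jaw": 0.0375, "delta_pos": [0, -0.0005, 0], "yaw": 0}
    - {"jaw": 0.0385, "delta_pos": [0, -0.0005, 0], "yaw": 0}
    - {"jaw": 0.04, "delta_pos": [0, 0, 0], "yaw": 0}
    - {"jaw": 0.042, "delta_pos": [0, 0, 0], "yaw": 0}
    - {"jaw": 0.044, "delta_pos": [0, 0, 0], "yaw": 0}

```text
time: 11.0
ee_pos: [0.4732, 0.1522, 0.2965]
eef_rot: [-0.209, 0.978, 0.0, 0.0]
ft_force: [0.7, -0.7, -0.6]
width: 0.0428
```

```bash
python3 - <<'E'
from h import *
st()
c=snap("wrist","wrist9"); cv2.imwrite('pics/w9.png',cv2.resize(c['img'][120:400,140:460],None,fx=2,fy=2))
c=snap("scene","scene9"); cv2.imwrite('pics/s9.png',cv2.resize(c['img'][140:240,325:425],None,fx=6,fy=6,interpolation=2))
E
```

```text
t 11.00 cradle xy mm [ -1.1 -71. ] tip z above valley 69.5 tool y deg - cradle y -0.01 tilt [0.     0.0001] F [ 0.7 -0.7 -0.6] w 42.8 q [-0.7, 0.14, 0.33, 1.94, -0.05, 1.07, 1.63]
```

View pics/w9.png

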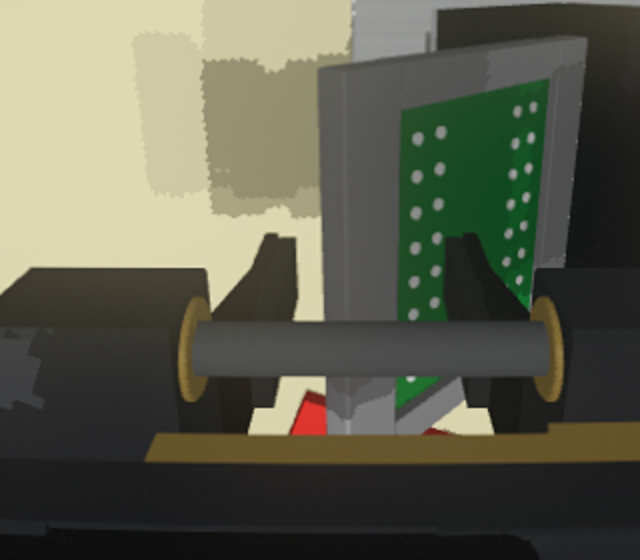

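View pics/s9.png

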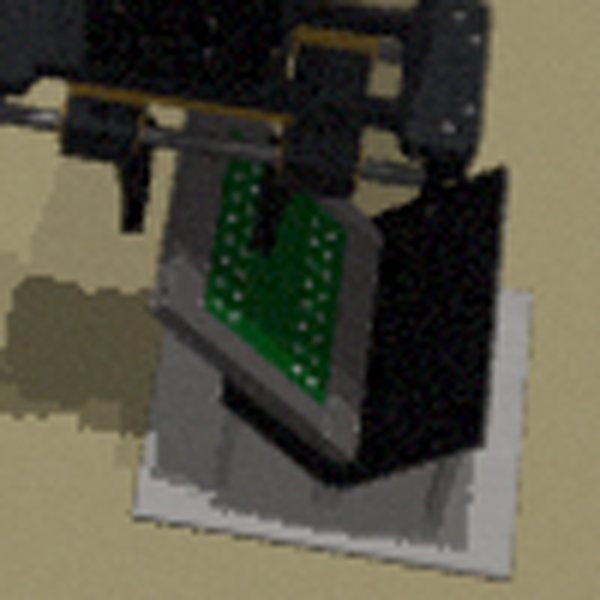

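Emit:
carry_out:
  rows:
    - {"jaw": 0.05, "delta_pos": [0, 0, -0.005], "yaw": 0}
    - {"jaw": 0.055, "delta_pos": [0, 0, -0.015], "yaw": 0}
    - {"jaw": 0.06, "delta_pos": [0, 0, -0.025], "yaw": 0}
    - {"jaw": 0.06, "delta_pos": [0, 0, -0.03], "yaw": 0}
    - {"jaw": 0.06, "delta_pos": [0, 0, -0.03], "yaw": 0}
    - {"jaw": 0.06, "delta_pos": [0, 0.03, -0.02], "yaw": 0}
    - {"jaw": 0.06, "delta_pos": [0, 0.04, 0], "yaw": 0}
    - {"jaw": 0.06, "delta_pos": [0, 0.04, 0], "yaw": 0}
    - {"jaw": 0.06, "delta_pos": [0, 0.04, 0], "yaw": 0}
    - {"jaw": 0.06, "delta_pos": [0, 0.04, 0], "yaw": 0}

```text
time: 12.1
ee_pos: [0.3947, 0.3268, 0.422]
eef_rot: [-0.209, 0.978, 0.0, 0.0]
ft_force: [1.9, 0.5, -0.9]
width: 0.0598
```

Emit:
carry_out:
  rows:
    - {"jaw": 0.06, "delta_pos": [0, 0.04, 0], "yaw": 0}
    - {"jaw": 0.06, "delta_pos": [0, 0.04, 0], "yaw": 0}
    - {"jaw": 0.06, "delta_pos": [0, 0.04, 0], "yaw": 0}
    - {"jaw": 0.06, "delta_pos": [0, 0.03, 0], "yaw": 0}
    - {"jaw": 0.06, "delta_pos": [0, 0, 0], "yaw": 0}
    - {"jaw": 0.06, "delta_pos": [0, 0, 0], "yaw": 0}

```text
time: 12.7
ee_pos: [0.3342, 0.4627, 0.4214]
eef_rot: [-0.209, 0.978, -0.0, -0.0]
ft_force: [1.6, -0.5, -0.2]
width: 0.0597
```

```bash
python3 - <<'E'
from h import *
import pickle
st()
C={}
for n in("scene","top"): C[n]=snap(n,n+"10")
pickle.dump(C,open('c1.pkl','wb'))
cv2.imwrite('pics/s10.png',cv2.resize(C['scene']['img'][150:245,335:440],None,fx=6,fy=6,interpolation=2))
cv2.imwrite('pics/t10.png',cv2.resize(C['top']['img'][215:330,205:335],None,fx=5,fy=5,interpolation=2))
E
```

```text
t 12.70 cradle xy mm [ -1.1 269.2] tip z above valley 194.4 tool y deg - cradle y 0.05 tilt [ 0.0001 -0.0005] F [ 1.6 -0.5 -0.2] w 59.7 q [-1.07, 0.2, 0.05, 1.59, -0.01, 1.35, 0.97]
```

View pics/s10.png

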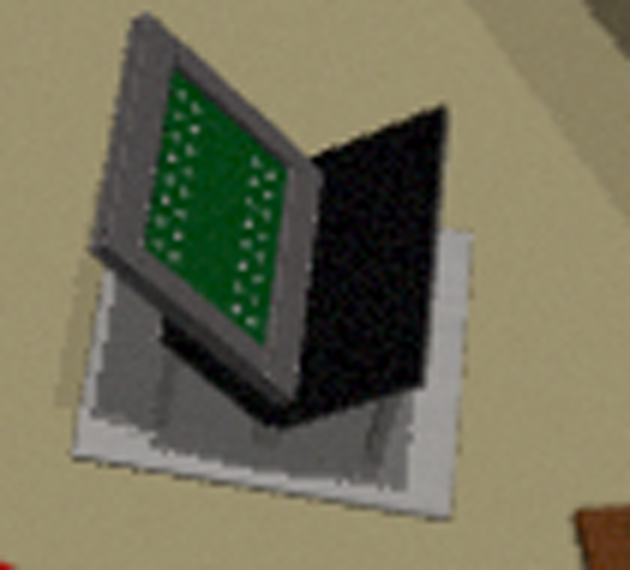

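View pics/t10.png

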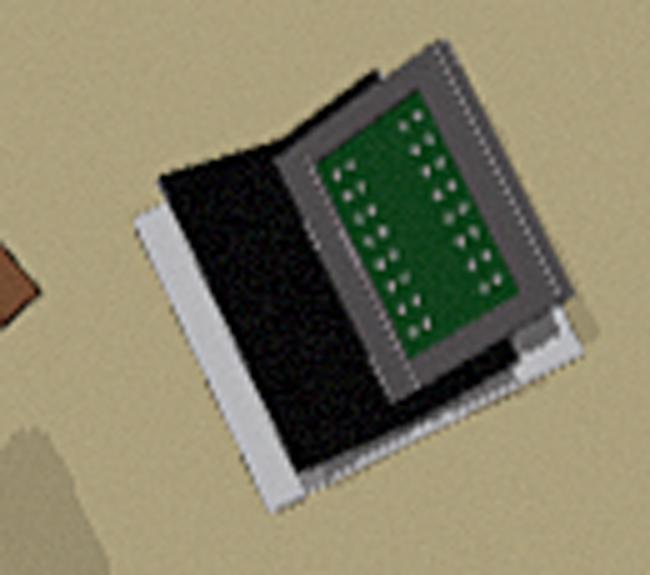

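View pics/scene10.png

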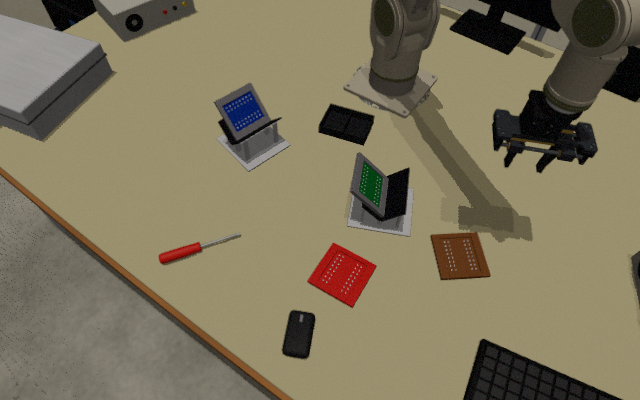

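```bash
python3 - <<'E'
import fit
from fit import *
C1=pickle.load(open('c1.pkl','rb'))
def nb(x,lo,top): return ('b',x,-(lo*s-top*s),45+lo*s+top*s)
P1=[('top',T(440,65),('c',75,-80,6)),('top',T(135,218),('c',75,80,6)),('top',T(275,512),('c',-75,80,6)),('top',T(583,352),('c',-75,-80,6)),
('top',T(160,178),('c',70,49.5,94.5)),('top',T(299,470),('c',-70,49.5,94.5)),('top',T(378,70),('c',70,-49.5,94.5)),
('scene',S(75,458),('c',75,-80,6)),('scene',S(450,518),('c',75,80,6)),('scene',S(472,232),('c',-75,80,6)),('scene',S(445,105),('c',-70,49.5,94.5)),('scene',S(424,385),('c',70,49.5,94.5))]
# cradle per camera, then board x and in-plane yaw per camera
B=[('top',T(275,158),nb(60,0,10)),('top',T(393,403),nb(-60,0,10)),('top',T(447,42),nb(60,120,0)),('top',T(573,297),nb(-60,120,0)),
('scene',S(322,170),nb(-60,0,10)),('scene',S(293,403),nb(60,0,10)),('scene',S(95,250),nb(60,120,0)),('scene',S(143,12),nb(-60,120,5))]
for n in('top','scene'):
    g=lambda p:np.concatenate([proj(C1[n],W([*p,0],q))-np.array(px) for m,px,q in P1 if m==n])
    o=least_squares(g,[.445,.217,.42]); print(n,np.round(o.x,4),np.round(o.fun.reshape(-1,2),1).tolist())
    h=lambda z:np.concatenate([proj(C1[n],W([*o.x,z[0]],(q[0],q[1],q[2]+z[1]*1000,q[3])))-np.array(px) for m,px,q in B if m==n])
    k=least_squares(h,[0,0]); print(' board x off mm, y off mm',np.round(1000*k.x,1),np.round(k.fun.reshape(-1,2),1).tolist())
d=cv2.absdiff(C1['top']['img'],C['top']['img'])[200:310,405:530]; print('blue diff',d.mean(),(d.max(2)>60).sum())
E
```

```text
top [0.4448 0.2157 0.4189] [[0.4, -0.2], [-0.8, -0.0], [-1.0, 0.6], [0.7, 0.2], [0.7, -1.0], [1.0, 0.3], [-1.2, 0.1]]
 board x off mm, y off mm [1.2 1. ] [[-0.5, 0.7], [-0.6, 0.5], [0.2, -0.8], [0.9, -0.3]]
scene [0.4442 0.2192 0.4266] [[-0.3, -0.1], [0.7, 0.2], [0.3, 0.1], [-0.3, 0.2], [-0.3, -0.4]]
 board x off mm, y off mm [-1.3 -0.2] [[0.4, -0.3], [1.1, -0.6], [-0.8, 0.4], [-0.6, 0.3]]
blue diff 4.88710303030303 0
```

The board sits flush and is centred to within about 1 mm. The blue board hasn't moved and the gripper is clear, so I'm handing in.

```bash
python3 -c "
from bench import job; print(job.close_job())"
```

```text
the job is handed in; nothing more can be done
None
```

The green board is turned over in its own cradle, solder side up on the opposite (−y) wing, with its lower edge down in the valley. The job is handed in, with about 13 s of the 40 s used.

**How it was done:** The jaws straddled the board's upper rail and swung it upright about the valley. There I gripped it lightly and lifted it 2 mm to shift it 5 mm towards the centre. Then I lowered it onto the other wing, resting on one finger all the way down, opened the jaws and backed the gripper well away.

**Last checks:**
- **Position:** The fits to the top and scene pictures put the board +1.2 mm and −1.3 mm off centre along the cradle. It sits within about 1 mm of the flush leaning pose. The two cameras differ by about 2.5 mm, roughly what the 2 mm calibration allows.
- **Blue board:** It looks the same in the top pictures from before and after.
- **Forces:** Every reading I took showed about 2 N or less at the wrist. I only read it at the end of each move, not continuously.
- **Disagreement:** Before the first reach, the wrist camera placed everything about 3 mm further towards −x than the fit from the other two cameras. I allowed for that in the grasp.

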